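# Drift a shelf beam into line and lock it

### The job

On the sloping stand the shelf beam has slipped endways, so its hole no longer lines up with the hole in the post beneath it. Take the square-handled tapered drift from the rack and push it square through both holes until its collar is fully home on the beam, so that the drift (not your hand) draws the beam into line, and leave it there. Then swing the cam lever a full quarter turn so its arm lies across the beam, and let go; leave the round-headed pin and the other things where they are.

Things in the scene. Friction and masses are not known exactly. Their poses are not given: they have to be found in the camera images.
- drift_grip (a point): Centre of the drift's dark square handle, 26 x 26 mm and 60 mm long (this point is half-way up). The drift is a loose steel pin, 151 mm overall, about 0.35 kg, hanging upright by its collar in one of the rack's two holes. z points from tip to handle; x and y are normal to the handle's flat sides. Collar underside 36 mm, tip 121 mm below this point.
- drift_tip (a point): Centre of the drift's 7 mm wide flat tip, 121 mm below the handle's centre along -z. From the tip up: taper 55 mm long widening from 7 to 20.4 mm, then a parallel round shank 20.4 mm across and 30 mm long, then the collar.
- drift_collar (a point): Centre of the underside of the drift's round collar (38 mm across, 6 mm thick, under the handle), 85 mm above the tip. It rests on the beam when the drift is home.
- rack: Fixed plywood rack, 70 mm (x) by 170 mm (y) and 108 mm high, origin at the centre of its underside. Its 12 mm thick top has two 24 mm holes at y = -45 and +45 mm: one holds the drift, the other the round-headed pin. Their collars rest on the top; the drift must be lifted more than 90 mm to clear it.
- round_pin: Bystander: loose straight steel pin with a round mushroom head 40 mm across whose top is 46 mm above the rack top. Origin: centre of the underside of its collar. Not to be used or moved.
- post_hole (a point): Centre of the mouth of the 22 mm hole in the upper face of the fixed slate-blue post strip (260 x 60 x 6 mm), which slopes at 25 degrees on a wooden stand; 125 mm above the table, over 90 mm free below along the hole. x: up the slope; y: level, along the beam; z: square out of the slope. Steel guide rails 8 mm high, 250 mm long lie beside the beam (x = 34 to 62, -62 to -34 mm).
- beam_hole (a point): Centre of the mouth of the hole (22 mm across) in the beam's upper face; same axes as post_hole. In line it lies 7 mm (z) above post_hole. The drift goes into this hole from above along -z.
- beam: The shelf beam: slate-blue perforated steel strip 280 mm long (y), 60 mm wide (x), 6 mm thick, lying across the post 1 mm above it. It only slides along its length (y), by 14 mm either way, with about 4 N of friction, and stays where it is left; at the start it has slipped 7 to 10 mm towards +y. Origin at post_hole when in line.
- lever_pivot (a point): Point on the turning axis of the cam lever, fixed on the upper guide rail: from post_hole 48 mm up the slope (x), 90 mm along y, 16 mm out (z). Axes as post_hole. The lever turns about z.
- lever_knob (a point): Middle of the cam lever's black round knob, 24 mm across, 42 mm long, standing square out of the slope at the end of a flat steel arm 22 mm wide. It is 75 mm from the turning axis and 30 mm (z) above lever_pivot; the knob spans 9 to 51 mm above the pivot point. z is along the knob; -y points to the turning axis.
- cam_lever (a joint): Angle of the cam lever in rad: 0 = arm points along the beam (+y of lever_pivot), 1.571 = stop, arm points down the slope (-x) across the beam, i.e. a quarter turn counter-clockwise seen from above the slope. Friction about 0.12 N m (some 2 N at the knob); it stays where it is left.
- paint_can: Bystander: metal can 70 mm across, 110 mm high, origin at the centre of its underside.
- parts_bin: Bystander: open black bin 120 x 100 x 60 mm, origin at the centre of its underside.

How it is judged:
By the outcome, as a careful person would: the job done as asked, in the order asked, and still so for the second after the job is handed in, with the robot touching nothing.
It also fails if it takes over 54 s, if anything falls off the work surface, if the arm or the gripper's body presses on something with over 40 N, if the wrist force passes 120 N, or if a joint passes its speed limit or range.

### The arm

A 7-joint arm with a two-finger parallel gripper is mounted at the origin on the work surface. World frame = base frame: x ahead of the robot, y to its left, z up, the work surface at z = 0. Lengths are in mm, angles in rad, forces in N, time in s.
With the tool pointing down it reaches from about 400 to 750 mm from the base axis. Payload 19.5 kg.
Tool frame: the origin (TCP) lies on the centre line of the jaws, within the pads' length; the fingertips stand 22 mm ahead of it and the grasp point (between the pads) lies 3 mm ahead of it; z points along the fingers, y is the line along which they close (so a half turn about z gives the same grasp; the last joint's range is limited). The gripper opens to 85 mm and grips with 20 to 120 N. Pads are 22 mm wide; open, the fingers measure 114 mm over their backs; the gripper's body (76 mm by 85 mm) begins 54 mm behind the grasp point. The pads swing forward as they close: fully open they stand 13 mm farther back than shut.
Start: joints at [1.215, 0.707, -0.028, 1.485, 0.022, 0.951, -0.075], TCP at [177.482, -546.898, 253.268] pointing down, gripper open.
Joint ranges: [-2.71, 2.71], [-0.32, 2.16], [-1.57, 1.52], [0, 2.45], [-1.46, 4.6], [0, 2.02], [-2.83, 2.83]. Speed limits (rad/s): [1.89, 1.89, 2.57, 2.57, 3.01, 3.01, 3.01].

### API

Orientations are given as a rotation vector (axis times angle).
In Python, from cell import robot, snapshot gives the robot as it stands. Calls block until the motion is done:
- robot.movep(position, orientation): joint-space move of the TCP to a pose.
- robot.movel(position, ori=None, feed=150, threshold=None): straight line of the TCP; ori=None keeps the orientation; feed is the mean speed in mm/s. With threshold (N) it stops when the force on the tool has changed by that much, and returns True; else False.
- robot.move_joints(angles): joint-space move.
- robot.set_gripper(opening, f_grip=None): finger opening in mm; f_grip is the grip in N (None keeps the last); returns when the fingers have stopped.
- robot.dwell(seconds).
- robot.ik(position, orientation): joint angles nearest the present ones, or None.
- snapshot(name): name is "scene" or "top" or "wrist"; returns a dict with "pixels" (384x512x3 uint8, red, green, blue), "intrinsics" (3x3 intrinsics, pixels), "origin" and "rotation" of the camera in the world; the wrist camera has in their place "T_tool_cam" (4x4, takes a point from camera to tool coordinates, whose origin is the TCP and whose axes are the flange's). Camera axes: x right, y down, z forward; pixel columns grow to the right and rows downward; lengths in mm; the calibration is good to about 2 mm. A picture is of the moment at which its call begins: read the wrist's pose just before it. There is no depth.
A pose or a line that the arm cannot do raises robot.PlanningError and nothing moves.
- robot.job_done(): hands the job in; it is judged then, once.
Readings, each from a call of its own:
- robot.get_time_s(): time.
- robot.get_joints(): joint angles.
- robot.get_joint_velocities(): joint speeds.
- robot.get_joint_torque(): joint torques, N m.
- robot.get_tcp_pos(): TCP position.
- robot.get_orientation(): TCP orientation.
- robot.get_wrist_force(): force on the tool from outside, world axes, zero at the start.
- robot.get_ft_torque(): the same for the moment, N m.
- robot.get_finger_gap(): finger opening in mm.
- robot.get_gripper_force(): force on a finger pad.
Only numpy, scipy, OpenCV 4.12 (cv2) and the standard library are available. Lean on these libraries where they do the work, as an engineer would, in place of code of your own. Each camera call takes 0.05 s, during which the arm holds its last target. There are 200 camera calls.

## Working session

There is one attempt and no reset: what is moved stays moved. The work goes in short steps, each a Python script; the robot and the scene stay as the last script left them, time stands still between calls to the robot, and variables do not carry over. Pictures are saved under pics/ and viewed, at most 10 in all, crops included, and the job is handed in when it is done.

```bash
ls; mkdir -p pics; python3 - <<'E'
from cell import robot, snapshot
import cv2,numpy as np
for n in ("scene","top"):
    s=snapshot(n); cv2.imwrite(f"pics/{n}0.png",cv2.resize(s["pixels"][:,:,::-1],(800,600),interpolation=cv2.INTER_CUBIC))
    print(n,s["intrinsics"],s["origin"],s["rotation"])
    np.savez(f"{n}0.npz",**s)
s=snapshot("wrist");print(s["T_tool_cam"],s["intrinsics"],robot.get_orientation())
E
```

```text
pics
scene [[452.86572041   0.         256.33745425]
 [  0.         452.86572041 193.27432792]
 [  0.           0.           1.        ]] [1391.604175   -350.41600972 1214.88770071] [-2.09923985 -1.42798849  0.47348089]
top [[426.61074316   0.         255.16910764]
 [  0.         426.61074316 193.42620567]
 [  0.           0.           1.        ]] [ 415.91086603  -19.60739347 1240.40695323] [-2.11381695  2.1729251  -0.1691202 ]
[[-4.38139885e-04 -9.45917423e-01 -3.24407207e-01  8.29121805e+01]
 [ 9.99999852e-01 -3.09845325e-04 -4.47128564e-04 -5.55813892e-01]
 [ 3.22430643e-04 -3.24407355e-01  9.45917419e-01 -1.19939900e+02]
 [ 0.00000000e+00  0.00000000e+00  0.00000000e+00  1.00000000e+00]] [[303.47807475   0.         254.82825422]
 [  0.         303.47807475 193.10142944]
 [  0.           0.           1.        ]] [-3.10220146e+00 -4.90738141e-01  1.99816637e-04]
```

View pics/top0.png

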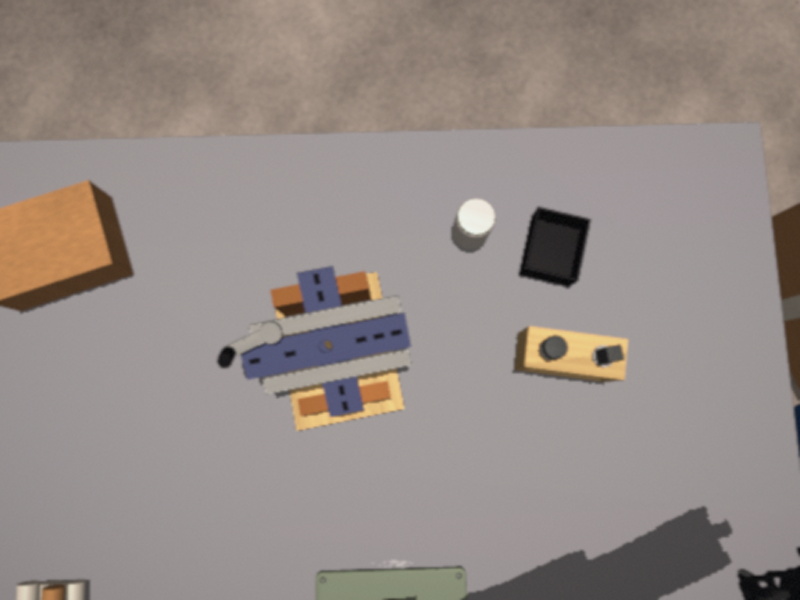

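View pics/scene0.png

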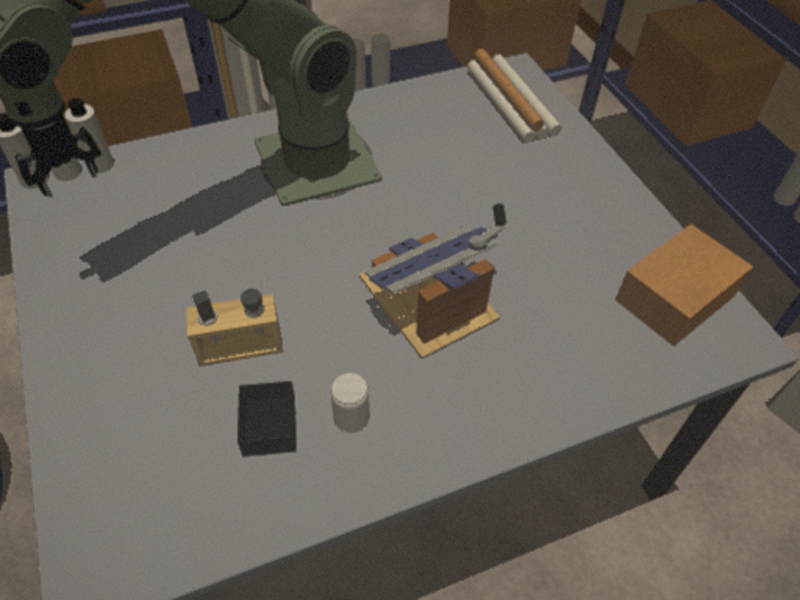

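The top view shows the drift's square handle at (609,355) px and the round pin at (554,347). The beam hole is at (327,345), the lever pivot at (270,333) and the knob at (227,357). In the scene view the lever's knob is on the far +y side, and the stand rises away from the robot. Next I'll compute estimates and look closer with the wrist camera.

```bash
cat > h.py <<'E'
from cell import robot, snapshot
import numpy as np, cv2
from scipy.spatial.transform import Rotation as R
def onplane(px,K,o,Rm,p0,n=(0,0,1)):
    d=Rm@np.linalg.inv(K)@np.array([px[0],px[1],1.]); n=np.array(n,float)
    return o+d*(np.dot(n,np.array(p0)-o)/np.dot(n,d))
def cam(s,pose=None):
    K=s["intrinsics"]
    if "T_tool_cam" in s:
        T=s["T_tool_cam"]; p,Q=pose; return K,p+Q@T[:3,3],Q@T[:3,:3]
    Rm=np.array(s["rotation"]); 
    return K,np.array(s["origin"]),(R.from_rotvec(Rm).as_matrix() if Rm.size==3 else Rm)
def pose(): return np.array(robot.get_tcp_pos()),R.from_rotvec(robot.get_orientation()).as_matrix()
def wrist(name):
    p=pose(); s=snapshot("wrist"); K,o,Rm=cam(s,p); np.savez(name+".npz",K=K,o=o,Rm=Rm,px=s["pixels"])
    return s["pixels"],K,o,Rm
def tool(zdir,ydir):   # rotation matrix with tool z, tool y
    z=np.array(zdir,float); z/=np.linalg.norm(z); y=np.array(ydir,float); y-=z*(y@z); y/=np.linalg.norm(y)
    return np.stack([np.cross(y,z),y,z],1)
rv=lambda M: R.from_matrix(M).as_rotvec()
E
python3 - <<'E'
from h import *
d=np.load("top0.npz"); C=cam({k:d[k] for k in d.files}); f=1/1.5625
P=lambda u,v,z: onplane((u*f,v*f),*C,(0,0,z)).round(1)
print("drift top",P(611,352,174),"pin top",P(554,347,154))
print("rack corners",P(527,328,108),P(628,339,108),P(523,371,108),P(626,380,108))
print("hole",P(327,345,131))
print("pivot",P(270,333,161),"knob?",P(227,357,165))
print("beam ends mid",P(243,362,131),P(409,330,131))
print("post ends",P(318,268,180),P(345,415,72))
E
```

```text
drift top [ 490.7 -364.   174. ] pin top [ 502.8 -277.9  154. ]
rack corners [ 540.2 -244.8  108. ] [ 516.7 -416.   108. ] [ 467.3 -233.8  108. ] [ 447.4 -407.   108. ]
hole [518.4  94.9 131. ]
pivot [537.7 184.2 161. ] knob? [500.3 252.6 165. ]
beam ends mid [494.  234.6 131. ] [539.8 -42.6 131. ]
post ends [639.4 103.  180. ] [401.8  71.2  72. ]
```

```bash
python3 - <<'E'
from h import *
a=0.15; X=np.array([np.cos(a)*np.cos(np.radians(25)),np.sin(a)*np.cos(np.radians(25)),np.sin(np.radians(25))]);Y=np.array([-np.sin(a),np.cos(a),0]);Z=np.cross(X,Y)
H=np.array([519,86,125.])
for s in (1,-1):
    M=tool((0,0,-1),(s,-.13*s,0))
    print(s,[np.round(q,2) if (q:=robot.ik((491,-364,z),rv(M))) is not None else None for z in (147,260,330)])
for n,y in (("x",X),("-x",-X),("y",Y),("-y",-Y)):
    M=tool(-Z,y); print(n,[np.round(q,2) if (q:=robot.ik(H+Z*z,rv(M))) is not None else None for z in (60,46+90,220)])
E
```

```text
1 [array([ 0.7 ,  0.9 , -0.25,  1.46,  0.27,  0.82,  0.23]), array([ 0.72,  0.77, -0.3 ,  1.33,  0.23,  1.08,  0.27]), array([ 0.72,  0.71, -0.31,  1.19,  0.21,  1.27,  0.29])]
-1 [array([ 0.32,  0.97,  0.59,  1.48, -0.63,  0.89, -2.15]), array([ 0.31,  0.84,  0.64,  1.34, -0.51,  1.13, -2.26]), array([ 0.32,  0.77,  0.65,  1.21, -0.46,  1.3 , -2.32])]
x [array([ 0.4 ,  0.99, -1.35,  2.26,  1.7 ,  1.1 , -1.79]), array([ 0.45,  0.76, -1.35,  2.26,  1.51,  0.93, -1.69]), array([-0.03,  0.27, -0.33,  2.23,  0.64,  0.28, -0.76])]
-x [array([ 0.4 ,  0.99, -1.35,  2.26,  1.7 ,  1.1 ,  1.35]), array([ 0.38,  0.66, -1.13,  2.27,  1.53,  0.73,  1.45]), array([-0.64,  0.29,  0.51,  2.24, -0.57,  0.24, -2.64])]
y [array([ 0.4 ,  0.99, -1.35,  2.26,  1.7 ,  1.1 , -0.22]), array([ 0.45,  0.76, -1.35,  2.26,  1.51,  0.93, -0.12]), array([ 0.28,  0.32, -0.78,  2.22,  0.95,  0.42,  0.46])]
-y [array([-0.11,  0.67, -0.25,  2.27,  2.39,  0.3 ,  2.22]), array([-0.24,  0.47, -0.04,  2.28,  2.19,  0.08,  2.42]), array([-0.31,  0.26,  0.04,  2.23,  0.18,  0.22, -1.86])]
```

```bash
python3 - <<'E'
from h import *
M=tool((0,0,-1),(1,-.13,0))
robot.movep((491,-364,300),rv(M)); robot.set_gripper(60,40)
px,K,o,Rm=wrist("w1"); cv2.imwrite("pics/w1.png",cv2.resize(px[:,:,::-1],(800,600),interpolation=cv2.INTER_CUBIC)); print(robot.get_time_s(),robot.get_tcp_pos())
E
```

```text
1.9417 [ 490.86408525 -364.14150193  299.97007016]
```

View pics/w1.png

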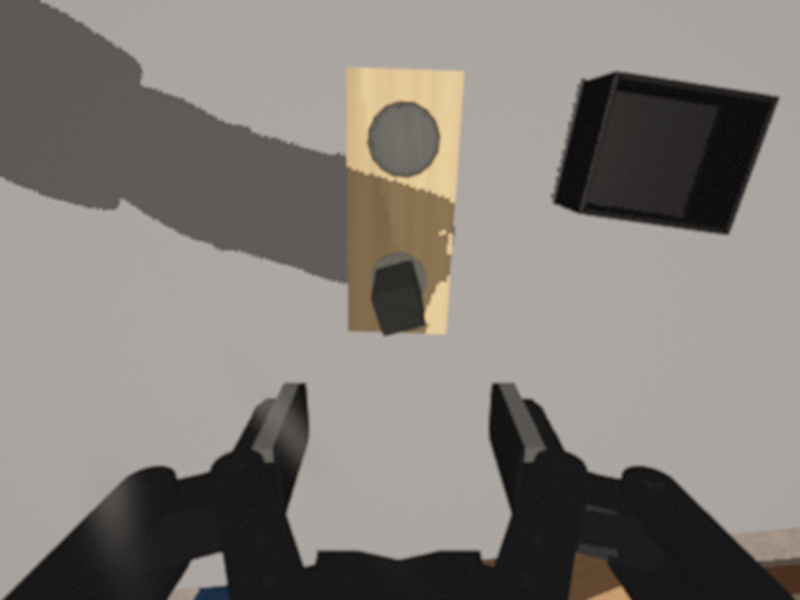

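The wrist view shows the drift handle at about (398,298) px, turned a little against the rack, with the round pin at (404,139). I'll enlarge the handle.

```bash
python3 - <<'E'
from h import *
px=np.load("w1.npz")["px"]; c=px[150:225,220:290,::-1].astype(float)
c=np.clip((c/255)**.5*255,0,255).astype(np.uint8)
cv2.imwrite("pics/w1c.png",cv2.resize(c,None,fx=8,fy=8,interpolation=cv2.INTER_CUBIC))
E
```

```text
(no output)
```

View pics/w1c.png

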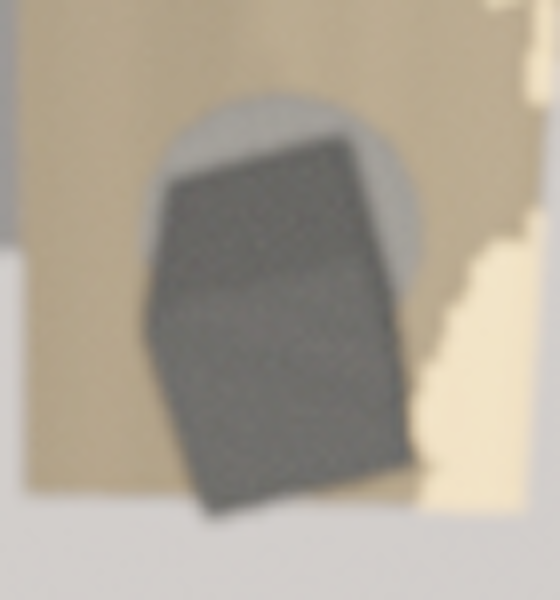

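The crop shows the handle's top face corners at about (147,325), (375,265), (412,465) and (210,515) crop px. Its far bottom edge runs from (168,185) to (350,135), and the collar circle is centred near (284,230).

```bash
python3 - <<'E'
from h import *
d=np.load("w1.npz"); P=lambda u,v,z: onplane((u/8+220-.4,v/8+150-.4),d["K"],d["o"],d["Rm"],(0,0,z))
t=np.array([P(147,325,174),P(375,265,174),P(412,465,174),P(210,515,174)]); print(t.round(1),t.mean(0))
b=np.array([P(168,185,114),P(350,135,114)]);print(b.round(1))
for e in (t[1]-t[0],t[2]-t[3],b[1]-b[0],t[3]-t[0],t[2]-t[1]): print(np.linalg.norm(e).round(1),np.degrees(np.arctan2(e[1],e[0])).round(1))
print("collar",P(284,230,114))
E
```

```text
[[ 475.8 -360.1  174. ]
 [ 500.7 -356.6  174. ]
 [ 502.  -379.7  174. ]
 [ 479.4 -382.7  174. ]] [ 489.48001117 -369.75455486  174.        ]
[[ 475.3 -360.7  114. ]
 [ 499.6 -357.2  114. ]]
25.2 8.0
22.8 7.5
24.6 8.3
22.9 -80.9
23.2 -86.7
collar [ 489.47569126 -368.74774562  114.        ]
```

```bash
cat >> h.py <<'E'
a=0.15; c,s=np.cos(np.radians(25)),np.sin(np.radians(25))
def axes(a):
    X=np.array([np.cos(a)*c,np.sin(a)*c,s]);Y=np.array([-np.sin(a),np.cos(a),0]); return X,Y,np.cross(X,Y)
E
python3 - <<'E'
from h import *
M=tool((0,0,-1),(np.cos(np.radians(8)),np.sin(np.radians(8)),0)); g=(489.5,-369.5)
robot.movep((*g,215),rv(M)); robot.movel((*g,147),feed=120)
robot.set_gripper(0,110); print("gap",robot.get_finger_gap(),robot.get_gripper_force(),robot.get_wrist_force())
robot.movel((*g,330),feed=200); print("gap",robot.get_finger_gap(),robot.get_wrist_force(),robot.get_time_s())
X,Y,Z=axes(.15); H=np.array([519,86,125.])
for n,y in (("x",X),("-x",-X),("y",Y),("-y",-Y)):
    Mi=tool(-Z,y); print(n,[np.round(q,2) if (q:=robot.ik(H+Z*z,rv(Mi))) is not None else None for z in (45,120,170)])
E
```

```text
gap 24.94066733400036 108.3999752998352 [-1.37041312  1.14012398  9.24011088]
gap 24.860295187547223 [-0.04881809 -0.23445666 -4.03437733] 4.5667
x [array([ 0.39,  1.03, -1.35,  2.25,  1.74,  1.13, -1.79]), array([ 0.44,  0.81, -1.35,  2.27,  1.56,  0.97, -1.72]), array([-0.33,  0.39,  0.09,  2.27,  0.19,  0.05, -0.29])]
-x [array([ 0.39,  1.03, -1.35,  2.25,  1.74,  1.13,  1.35]), array([ 0.44,  0.81, -1.35,  2.27,  1.56,  0.97,  1.42]), array([-0.44,  0.4 ,  0.27,  2.27, -1.03,  0.09, -2.2 ])]
y [array([ 0.39,  1.03, -1.35,  2.25,  1.74,  1.13, -0.22]), array([ 0.44,  0.81, -1.35,  2.27,  1.56,  0.97, -0.15]), array([-0.25,  0.39, -0.03,  2.27,  0.89,  0.08,  0.57])]
-y [array([ 0.02,  0.72, -0.47,  2.26,  2.16,  0.43,  2.47]), array([-0.1 ,  0.52, -0.25,  2.28,  1.98,  0.2 ,  2.62]), array([-0.37,  0.39,  0.15,  2.27, -0.35,  0.05, -1.32])]
```

Drift is gripped and lifted. Next I move it over the post and look at its tip and the hole together.

```bash
python3 - <<'E'
from h import *
X,Y,Z=axes(.15); H=np.array([519,86,125.]); Mi=tool(-Z,Y)
robot.movep(H+Z*225,rv(Mi)); print(np.round(robot.get_joints(),2))
try: robot.movel(H+Z*175,feed=120)
except robot.PlanningError as e: print(e)
print(np.round(robot.get_joints(),2),robot.get_finger_gap())
px,K,o,Rm=wrist("w2"); cv2.imwrite("pics/w2.png",cv2.resize(px[:,:,::-1],(800,600),interpolation=cv2.INTER_CUBIC)); print(robot.get_time_s(),robot.get_tcp_pos())
E
```

```text
[ 0.13  0.28 -0.55  2.22  0.77  0.34  0.66]
[-0.11  0.38 -0.23  2.26  1.1   0.17  0.35] 24.553044969379
6.8167 [446.0023923   74.84118425 284.04288735]
```

View pics/w2.png

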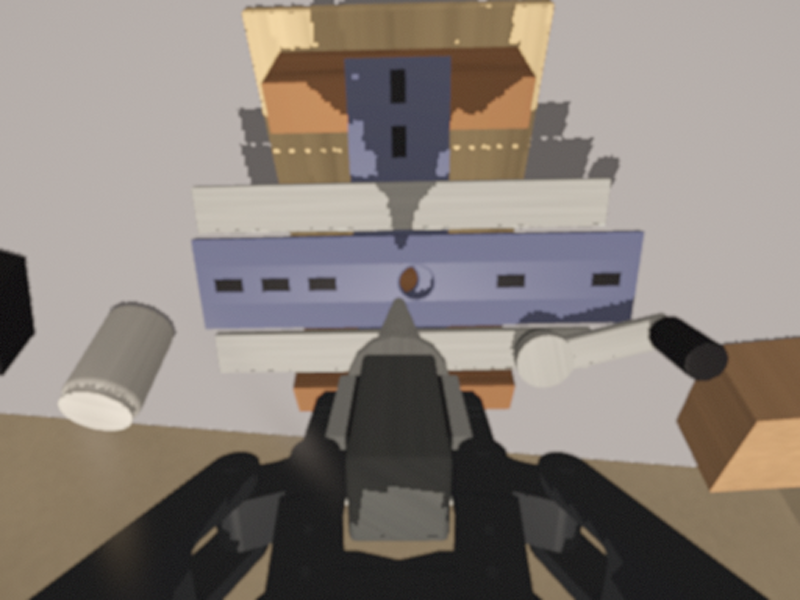

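The wrist view shows the beam hole at (416,281) px with the post hole showing on its left. The drift tip is at (399,300), the lever pivot at (543,357), and the knob runs from (668,333) to (705,360). I'll enlarge the hole and tip.

```bash
python3 - <<'E'
from h import *
px=np.load("w2.npz")["px"]; c=px[160:210,235:295,::-1].astype(float)
c=np.clip((c/255)**.7*255,0,255).astype(np.uint8)
cv2.imwrite("pics/w2c.png",cv2.resize(c,None,fx=12,fy=12,interpolation=cv2.INTER_CUBIC))
E
```

```text
(no output)
```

View pics/w2c.png

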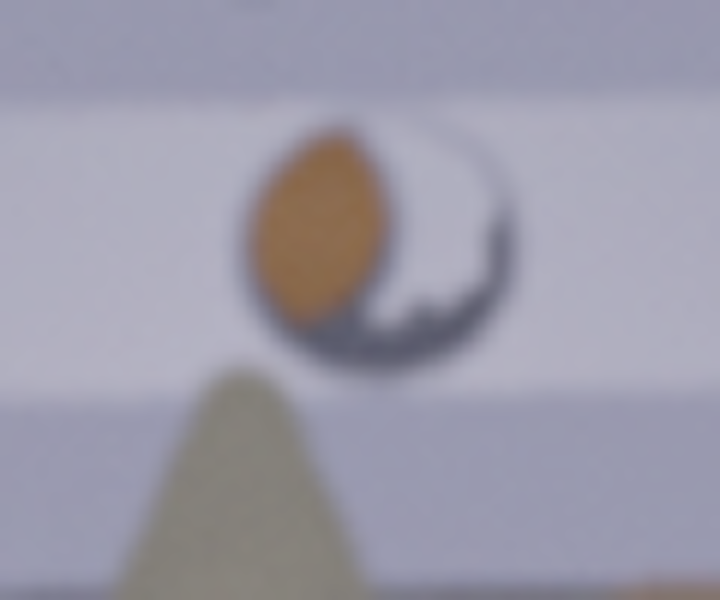

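The crop shows the beam hole rim from x 245 to 518 and y 110 to 378, so its centre is (381,244). The post hole's right rim is at x≈390, y≈225. The drift tip's circle has its centre near (245,413).

```bash
cat > m.py <<'E'
from h import *
from scipy.optimize import least_squares
d=np.load("w2.npz"); K,o,Rm=d["K"],d["o"],d["Rm"]
X,Y,Z=axes(.15); H=np.array([519,86,125.]); S=np.stack([X,Y,Z],1)
T=H+Z*175 # tcp
loc=lambda u,v,z: (S.T@(onplane((u/12+235-.46,v/12+160-.46),K,o,Rm,H+Z*z,Z)-H)).round(2)
print("tip (exp 0,0,57)",loc(245,413,57))
b=loc(381,244,7); print("beam hole",b,"rim l/r",loc(245,244,7),loc(518,244,7),"t/b",loc(381,110,7),loc(381,378,7))
r=loc(390,225,0); print("post right rim",r,"-> post y",r[1]-11)
# fit with 800px points
pts=[((193,186),(-62,-125,8),0),((608,180),(-62,125,8),0),((220,372),(62,-125,8),0),((217,333),(34,-125,8),0),((606,228),(-34,125,8),0),((197,235),(-34,-125,8),0),
 ((193,240),(-30,-140,7),1),((642,232),(-30,140,7),1),((633,322),(30,140,7),1),((205,328),(30,-140,7),1),((416.2,281),(0,0,7),1)]
def res(p):
    X,Y,Z=axes(p[2]); out=[]
    for uv,q,m in pts:
        q=np.array(q,float); q[1]+=m*p[3]; w=Rm.T@(np.array([p[0],p[1],125])+X*q[0]+Y*q[1]+Z*q[2]-o); e=K@w/w[2]
        out+=list((e[:2]+.5)*1.5625-uv)
    return np.array(out)
f=least_squares(res,[519,86,.15,8],loss="soft_l1"); print(f.x, res(f.x).reshape(-1,2).round(1).tolist())
E
python3 m.py
```

```text
tip (exp 0,0,57) [-1.96  0.5  57.  ]
beam hole [ 0.65 11.75  7.  ] rim l/r [0.64 0.52 7.  ] [ 0.66 23.06  7.  ] t/b [-10.73  11.62   7.  ] [12.32 11.88  7.  ]
post right rim [ 1.05 12.76 -0.  ] -> post y 1.7599999999999998
[5.20433828e+02 8.85886393e+01 1.68424950e-01 9.56498962e+00] [[-2.7, 0.6], [4.8, -0.6], [-0.4, 1.5], [-3.4, 2.5], [0.8, -1.2], [0.6, -1.7], [-2.5, -0.4], [3.8, 0.4], [-1.2, 1.8], [0.1, 1.4], [0.8, 1.8]]
```

```bash
cat >> h.py <<'E'
AX=axes(.163); H=np.array([519,86,125.]); S0=np.stack(axes(.15),1)  # measure frame
MI=tool(-AX[2],AX[1])
def at(x,y,z): return H+S0@np.array([x,y,0])+AX[2]*z
def fl(): return (np.stack(AX,1).T@np.array(robot.get_wrist_force())).round(1)
def loc(): return (np.stack(AX,1).T@(np.array(robot.get_tcp_pos())-H)).round(2)
E
python3 - <<'E'
from h import *
robot.movel(at(1.5,6.5,134),rv(MI),feed=80); print(np.round(robot.get_joints(),2),robot.get_finger_gap(),fl(),loc())
px,K,o,Rm=wrist("w3"); c=px[150:225,215:315,::-1].astype(float)
c=np.clip((c/255)**.6*255,0,255).astype(np.uint8)
cv2.imwrite("pics/w3c.png",cv2.resize(c,None,fx=8,fy=8,interpolation=cv2.INTER_CUBIC)); print(robot.get_time_s())
for z in (100,70,46): print(z,np.round(robot.ik(at(1,2,z),rv(MI)),2))
E
```

```text
Traceback (most recent call last):
cell.PlanningError: the arm cannot follow that straight line within its joint ranges
```

```bash
python3 - <<'E'
from h import *
for nm,M in (("Y",MI),("-Y",tool(-AX[2],-AX[1])),("X",tool(-AX[2],AX[0])),("-X",tool(-AX[2],-AX[0]))):
  for z in (225,190,160,134,90,46):
    q=robot.ik(at(1.5,6,z),rv(M)); print(nm,z,None if q is None else np.round(q,2))
E
```

```text
Y 225 [ 0.16  0.28 -0.6   2.21  0.79  0.36  0.64]
Y 190 [-0.03  0.35 -0.37  2.25  0.99  0.24  0.46]
Y 160 [-0.22  0.41 -0.08  2.27  1.24  0.09  0.22]
Y 134 [ 0.15  0.53 -0.69  2.27  1.6   0.42 -0.16]
Y 90 [ 0.24  0.71 -0.9   2.27  1.74  0.64 -0.28]
Y 46 [ 0.23  0.83 -0.9   2.25  1.86  0.72 -0.36]
-Y 225 [-0.52  0.26  0.32  2.23 -0.23  0.23 -1.43]
-Y 190 [-0.41  0.34  0.19  2.25 -0.23  0.12 -1.43]
-Y 160 [-0.35  0.41  0.11  2.27 -0.18  0.02 -1.49]
-Y 134 [-0.25  0.48 -0.04  2.28  2.2   0.08  2.41]
-Y 90 [-0.25  0.59 -0.03  2.28  2.77  0.17  1.84]
-Y 46 [-0.24  0.69 -0.03  2.27  2.9   0.26  1.71]
X 225 [-0.21  0.25 -0.1   2.22  0.35  0.25 -0.46]
X 190 [-0.26  0.34 -0.03  2.25  0.47  0.14 -0.58]
X 160 [-0.32  0.41  0.07  2.27  0.61  0.03 -0.7 ]
X 134 [ 0.44  0.76 -1.35  2.26  1.51  0.93 -1.69]
X 90 [ 0.4   0.9  -1.35  2.26  1.63  1.03 -1.76]
X 46 [ 0.38  1.03 -1.35  2.25  1.73  1.12 -1.78]
-X 225 [ 0.38  0.34 -0.95  2.21  0.99  0.49  1.99]
-X 190 [ 0.2   0.39 -0.71  2.24  1.17  0.39  1.82]
-X 160 [-0.02  0.42 -0.39  2.26  1.39  0.24  1.63]
-X 134 [-0.15  0.48 -0.19  2.28  1.84  0.15  1.19]
-X 90 [-0.05  0.6  -0.36  2.28  2.08  0.3   0.96]
-X 46 [ 0.06  0.74 -0.56  2.26  2.06  0.48  1.  ]
```

The straight line fails because joint 6 reaches its limit. I'll rise, shift the elbow (self-motion), and come down on the better branch.

```bash
python3 - <<'E'
from h import *
robot.movel(at(1.5,6,225),rv(MI),feed=150)
q=np.array(robot.get_joints()); q+=3.3*np.array([.12,.04,-.18,0.01,.16,.06,-.18]); robot.move_joints(q); print(loc())
robot.movep(at(1.5,6,225),rv(MI)); print(np.round(robot.get_joints(),2))
robot.movel(at(1.5,6.5,160),feed=120); print(np.round(robot.get_joints(),2))
robot.movel(at(1.5,6.5,134),feed=80); print(np.round(robot.get_joints(),2),robot.get_finger_gap(),fl(),loc())
px,K,o,Rm=wrist("w3"); c=px[150:225,215:315,::-1].astype(float)
c=np.clip((c/255)**.6*255,0,255).astype(np.uint8)
cv2.imwrite("pics/w3c.png",cv2.resize(c,None,fx=8,fy=8,interpolation=cv2.INTER_CUBIC)); print(robot.get_time_s())
E
```

```text
[ 15.64  -1.86 220.44]
[ 0.51  0.41 -1.19  2.2   1.1   0.63  0.29]
[ 0.35  0.55 -1.04  2.25  1.43  0.62 -0.02]
[ 0.32  0.62 -1.01  2.26  1.55  0.64 -0.13] 24.687800550166003 [-2.5 -0.8 -3.6] [  1.66   6.51 134.44]
9.6667
```

View pics/w3c.png

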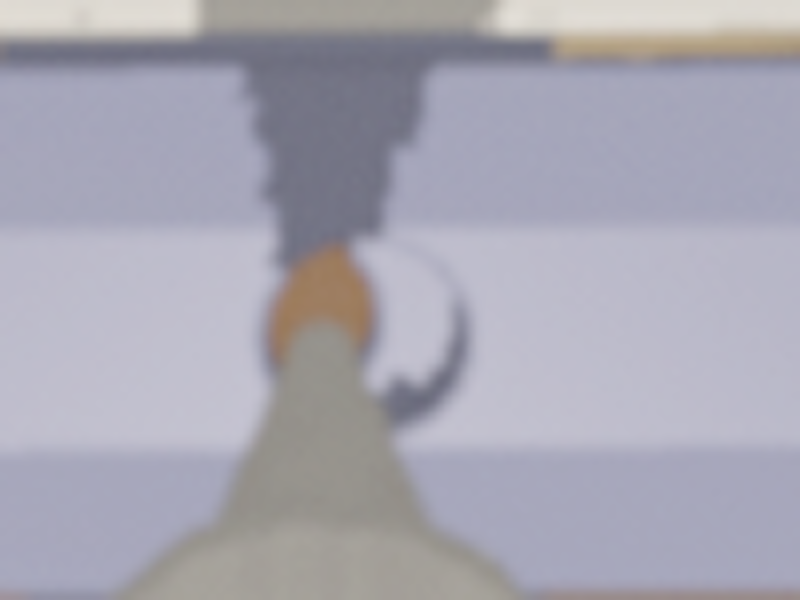

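The crop shows the drift tip over the overlap, its circle centred near (325,357) px. The beam hole is centred near (369,335) and the post hole's right rim is at x≈373.

```bash
python3 - <<'E'
from h import *
d=np.load("w3.npz"); S=np.stack(AX,1)
L=lambda u,v,z: (S.T@(onplane((u/8+215-.44,v/8+150-.44),d["K"],d["o"],d["Rm"],H+AX[2]*z,AX[2])-H)).round(2)
print("tip",L(325,357,16.4),"beam",L(369,335,7),L(268,335,7),L(470,335,7),L(369,237,7),L(369,432,7),"post rim",L(373,310,0))
E
```

```text
tip [-0.23  7.23 16.4 ] beam [ 0.54 11.99  7.  ] [0.53 1.1  7.  ] [ 0.55 22.87  7.  ] [-10.46  11.92   7.  ] [11.73 12.05  7.  ] post rim [-0.   12.55 -0.  ]
```

```bash
cat >> h.py <<'E'
def atl(x,y,z): return H+np.stack(AX,1)@np.array([x,y,z])
E
python3 - <<'E'
from h import *
f0=fl(); x=2.3; yc=0.9
robot.movel(atl(x,6.1,128),feed=40)
for s in list(range(4,56,4)):
    y=yc+5.1*np.clip((40-s)/28,0,1)
    hit=robot.movel(atl(x,y,125-s),feed=30,threshold=30)
    f=fl()-f0; print(s,hit,loc(),f,round(robot.get_finger_gap(),2))
    if hit or f[2]>25: break
    x+=np.clip(.04*f[0],-.4,.4) if abs(f[0])>3 else 0
    if s>36 and abs(f[1])>8: yc+=np.clip(.04*f[1],-.4,.4)
print(robot.get_time_s(),robot.get_ft_torque())
E
```

```text
4 False [  2.18   6.09 120.82] [0.  1.2 1.2] 24.88
8 False [  2.21   6.03 116.85] [0.7 0.2 0. ] 24.89
12 False [  2.23   6.04 112.84] [0.4 0.6 0. ] 25.04
16 False [  2.32   5.5  108.86] [0.2 1.6 0.9] 24.72
20 False [  2.26   4.72 104.85] [0.4 4.8 0.7] 24.93
24 False [  2.2    3.77 100.83] [0.6 4.  1.2] 25.0
28 False [ 2.2   2.99 96.83] [0.3 3.2 0.8] 24.59
32 False [ 2.17  2.26 92.81] [0.4 3.6 1. ] 24.79
36 False [ 2.17  1.5  88.82] [-0.4  3.4  1.1] 24.75
40 False [ 2.17  0.83 84.81] [-0.3  2.2  0.6] 24.51
44 False [ 2.16  0.88 80.81] [-0.6  4.3  0.2] 24.42
48 False [ 2.17  0.86 76.8 ] [-2.4  2.9  0.6] 24.72
52 False [ 2.19  0.9  72.82] [-0.7  3.5 -0.2] 24.78
13.75 [0.56326378 1.38346487 0.32319216]
```

```bash
python3 - <<'E'
from h import *
f0=np.array([-2.4,-.5,-3.6]); x,yc=2.25,.9
for s in list(range(55,93,2)):
    hit=robot.movel(atl(x,yc,125-s),feed=25,threshold=25)
    f=fl()-f0; print(s,hit,loc(),f)
    if hit or f[2]>20: break
    x+=np.clip(.04*f[0],-.4,.4) if abs(f[0])>3 else 0
    if abs(f[1])>6: yc+=np.clip(.04*f[1],-.4,.4)
print(robot.get_time_s(),robot.get_ft_torque())
E
```

```text
55 False [ 2.17  0.86 69.84] [-0.4  3.8 -0.3]
57 False [ 2.2   0.82 67.9 ] [-0.3  4.1 -0.5]
59 False [ 2.21  0.85 65.89] [-1.2  3.  -1.1]
61 False [ 2.21  0.87 63.89] [-0.7  4.   0.7]
63 False [ 2.2   0.91 61.9 ] [-1.   4.1 -0.1]
65 False [ 2.16  0.9  59.89] [-1.2  2.4 -0.9]
67 False [ 2.2   0.91 57.89] [-1.3  4.1 -0.8]
69 False [ 2.19  0.92 55.9 ] [-3.6  2.9 -0.2]
71 False [ 2.09  0.92 53.89] [-1.9  3.4 -0.5]
73 False [ 2.06  0.91 51.9 ] [-3.3  3.3  0.1]
75 False [ 1.95  0.91 49.91] [-1.5  2.9 -0.8]
77 False [ 1.92  0.91 47.92] [-2.4  3.8  0.3]
79 False [ 1.9   0.93 46.1 ] [-2.5  3.8  3.9]
81 False [ 1.59  1.14 44.96] [-8.6  1.7 34.4]
17.2667 [-0.14460937  2.65737591  0.08131166]
```

Contact came at TCP z≈46, which is what collar seating predicts (7+39 mm), so the collar is home. I'll release, back off, and compute where the knob is.

```bash
python3 - <<'E'
from h import *
l=loc(); robot.set_gripper(50); print(fl(),robot.get_finger_gap())
robot.movel(atl(l[0],l[1],175),feed=200); print(np.round(robot.get_joints(),2),fl(),robot.get_time_s())
px,K,o,Rm=wrist("w4"); cv2.imwrite("pics/w4.png",cv2.resize(px[:,:,::-1],(800,600),interpolation=cv2.INTER_CUBIC))
d=np.load("w2.npz"); S=np.stack(AX,1)
L=lambda u,v,z: (S.T@(onplane((u/1.5625-.2,v/1.5625-.2),d["K"],d["o"],d["Rm"],H+AX[2]*z,AX[2])-H)).round(1)
print("pivot",L(543,357,18),"knob top",L(705,360,67),"base",L(668,333,25))
E
```

```text
[-0.3 -0.1  0. ] 49.83722192531791
[ 0.38  0.51 -1.04  2.25  1.35  0.59  0.06] [-0.  -0.4 -0.7] 18.4417
pivot [49.1 92.9 18. ] knob top [ 28.  162.9  67. ] base [ 30.2 166.   25. ]
```

View pics/w4.png

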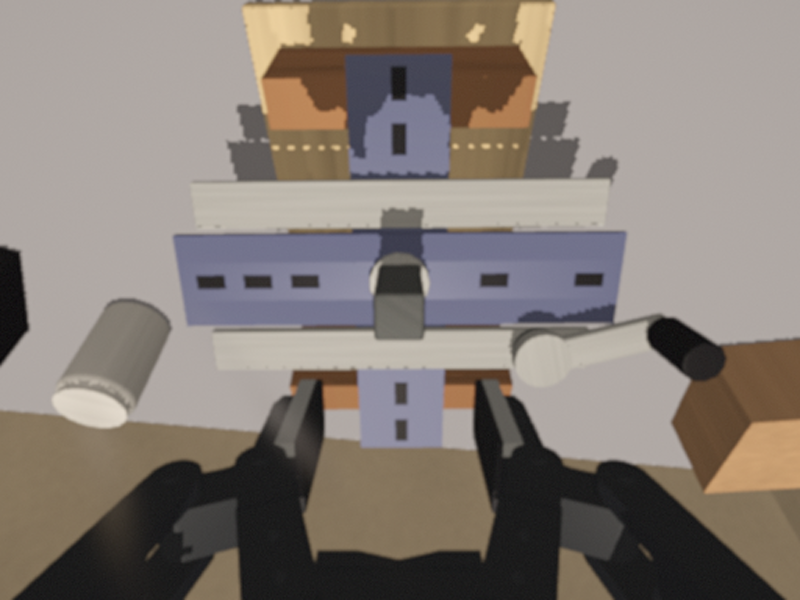

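The picture shows the drift upright with its collar flat on the beam. The beam is now centred on the rails: beam 175–625 px, rails 192–608 px. The lever is at about 0.27 rad, pivot (543,357), knob top (703,360). Now I'll grip the knob and swing it.

```bash
python3 - <<'E'
from h import *
pv=np.array([48.8,91.9]); k=lambda t: pv+75*np.array([-np.sin(t),np.cos(t)])
p=k(.27); print(p)
robot.movel(atl(*p,125),feed=180); print(np.round(robot.get_joints(),2))
hit=robot.movel(atl(*p,54),feed=100,threshold=15); print(hit,loc(),fl())
if hit: raise SystemExit
robot.set_gripper(0,25); print(robot.get_finger_gap(),fl())
for t in list(np.linspace(.27,1.57,11)[1:])+[1.59,1.61,1.63,1.65]:
    hit=robot.movel(atl(*k(t),54),feed=90,threshold=20); f=fl()
    print(round(t,2),hit,loc(),f,round(robot.get_finger_gap(),1))
    if hit: break
print(np.round(robot.get_joints(),2),robot.get_time_s())
E
```

```text
[ 28.79514225 164.18281723]
[-0.1   0.68 -0.98  2.07  1.38  0.83 -0.22]
False [ 28.95 164.18  54.48] [-0.8 -0.2  0.2]
23.679681579194355 [-0.4  0.1  8.2]
0.4 False [ 19.41 161.71  54.46] [-4.2  3.6  8.6] 23.1
0.53 False [ 10.27 157.98  54.45] [-6.5  8.8  8.2] 23.1
0.66 False [  1.63 153.43  54.5 ] [-10.8  13.3   5.5] 23.4
0.79 False [ -6.43 147.96  54.56] [-16.3  19.6   3.3] 23.3
0.92 False [-14.13 141.49  54.56] [-25.7  25.1   1.6] 23.2
1.05 False [-20.38 132.78  54.57] [-32.4  22.1   8.1] 23.4
1.18 False [-24.2  122.71  54.47] [-30.9  14.1  10.3] 23.1
1.31 False [-26.36 111.81  54.29] [-22.7   4.2  13.2] 23.2
1.44 False [-27.11 101.82  54.25] [-15.1   2.3  11.2] 23.3
1.57 False [-27.13  91.75  54.2 ] [-9.  -1.1  9.9] 23.3
1.59 False [-27.11  91.22  54.23] [-10.    5.8   6.1] 23.0
1.61 False [-27.1   91.08  54.29] [-9.8 14.4  1.1] 23.1
1.63 False [-27.06  90.92  54.34] [-11.3  23.4  -2.5] 23.2
1.65 False [-27.07  90.74  54.4 ] [-11.8  32.1  -7.1] 23.4
[ 0.01  0.84 -0.93  2.32  1.85  0.84 -0.6 ] 24.3833
```

```bash
python3 - <<'E'
from h import *
l=loc(); robot.set_gripper(50); print(fl())
robot.movel(atl(l[0],91.5,175),feed=150); print(fl(),robot.get_time_s())
robot.movel(atl(l[0],20,190),feed=200)
px,K,o,Rm=wrist("w5"); cv2.imwrite("pics/w5.png",cv2.resize(px[:,:,::-1],(800,600),interpolation=cv2.INTER_CUBIC))
E
```

```text
[-0.4 -1.1 -0.4]
[ 0.9 -0.2  0.7] 25.7167
```

View pics/w5.png

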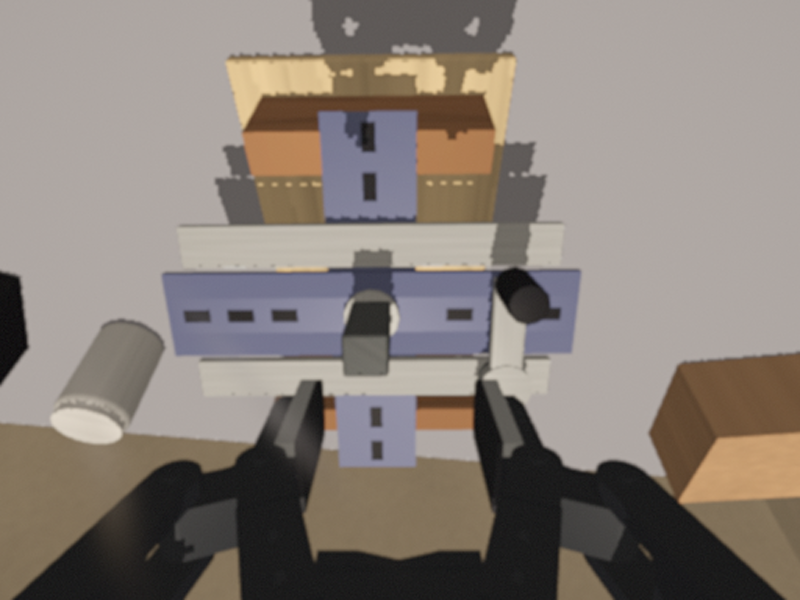

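The lever arm runs from the pivot at (506,382) px straight across the beam to the knob at (512,285). The drift is seated at (370,318) and the gripper is clear.

```bash
python3 -c "
from cell import robot
print(robot.job_done(),robot.get_time_s())"
```

```text
the job is handed in; nothing more can be done
the job is handed in; nothing more can be done
```

The job is handed in after about 26 s of robot time: the drift is in both holes with its collar on the beam, the beam is drawn into line, and the cam lever is against its stop across the beam. The gripper is clear and the other things were left where they were.

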